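Fish a trapped slot nut out of a T-slot

ROBOT

A 7-joint arm with a two-finger parallel gripper is mounted at the origin on the work surface. World frame = base frame: x ahead of the robot, y to its left, z up, the work surface at z = 0. Lengths are in mm, angles in rad, forces in N, time in s.
With the tool pointing down it reaches from about 425 to 925 mm from the base axis. Payload 6.8 kg.
Tool frame: the origin (TCP) lies between the finger pads; the fingertips stand manip.tips_ahead ahead of it and the grasp point (between the pads) lies 2 mm behind it (manip.tips_ahead is the distance from the TCP to the fingertips, in mm); z points along the fingers, y is the line along which they close (so a half turn about z gives the same grasp; the last joint's range is limited). The gripper opens to 88 mm and grips with 3 to 60 N. Pads are 20 mm wide; open, the fingers measure 115 mm over their backs; the gripper's body (75 mm by 178 mm) begins 61 mm behind the grasp point.
Start: joints at [1, 0.477, 0.022, 1.555, -0.011, 1.109, -0.083], TCP at [301.368, -604.007, 239.664] pointing down, gripper open.
Joint ranges: [-2.96, 2.96], [-0.34, 2.1], [-1.41, 1.46], [0.24, 2.44], [-1.37, 4.51], [0.17, 1.92], [-2.96, 2.96]. Speed limits (rad/s): [2.39, 2.39, 3.14, 3.14, 3.14, 3.14, 3.14].

INTERFACE

Orientations are given as a 3x3 rotation matrix whose columns are the frame's x, y, z axes.
In Python, from bench import get_state, read_camera, get_calibration, manip, nets gives the robot as it stands.
- The arm moves only by the tool drive_tool, never from a script. Its arguments are lists of equal length, an entry for each row: "dp": the shift along the world's x, y, z in units of 300 mm (1.0 is 300 mm), a list of three; "angular": the turn, a rotation vector about the world's x, y, z in units of 45 degrees (1.0 is 45 degrees), a list of three; "grip": the opening, from 0 (shut) to 1 (fully open). In form: {"dp": [[tx, ty, tz], ...], "angular": [[rx, ry, rz], ...], "grip": [grip, ...]}. A call has 1 to 5 rows; each row is the pose to reach, as a shift and turn from the pose commanded when the call began; what a row does not reach only later rows make up. A row lasts 1/8 s, in which the tool goes at most 62.5 mm and 10.7 degrees, less where a joint would pass 70% of its speed; a pose out of reach is approached as far as the arm can. A call with a number of a shift or a turn outside -1 to 1 is refused whole. A call with a gripper value outside its range is refused whole. The fingers move at their own pace and stop on an object; "squeeze" is the grip in N (left out, the last holds). Time passes only in rows, so rows that repeat a pose let the fingers close. It gives the time, the measured TCP pose, the force, the opening and the grip force at its end, in the units of the state.
- get_state(): the state, without advancing time (a new reading comes with each control period).
- read_camera(name): name is "scene" or "side" or "wrist"; returns (picture, depth): 480x640x3 uint8, blue, green, red; 480x640 float32, mm along the optical axis (not along the pixel's ray), 0 where there is no reading.
- get_calibration(name): a dict with "mtx" (3x3 intrinsics, pixels), "dist_coeffs" ([k1, k2, p1, p2, k3] as OpenCV has them; the pictures are not rectified), "rvec" (rotation vector, rad) and "tvec" (3), from world to camera coordinates, as OpenCV has them; the wrist camera has in their place "mount" (4x4, takes a point from camera to tool coordinates, whose origin is the TCP and whose axes are the flange's). Camera axes: x right, y down, z forward; pixel columns grow to the right and rows downward; lengths in mm; the calibration is good to about 2 mm. A picture is of the moment at which its call begins: read the wrist's pose just before it. get_calibration takes no time and is no camera call.
- manip.sign_off(): hands the job in; it is judged then, once.
Trained networks look in the newest picture that a camera, given by its name, has taken for a name from the list of things; names that differ only in an ending like _2 or _b are one class to them, and where a whole thing is asked for, a point or a joint stands for the part that bears it (a point fixed in the world has none). Each returns a list of dicts, best first, with "p" (0 to 1); they miss things now and then, are a little off and sometimes report something else, mostly with a low value. They report only what shows in the picture. A call takes as long as a camera call. They do not tell look-alikes from the thing itself.
- nets.find_in(label, camera): "xy" ([column, row] in pixels, amid what is visible of it).
- nets.cut_out(label, camera): "region" (480x640 bool, what is visible of it) and "xy" ([column, row] in pixels, amid what is visible of it).
- nets.landmark_of(label, camera): "xy" ([column, row] in pixels: a listed point, or the origin of a listed thing).
The state is a dict: "time_s": time; "joints": joint angles; "qvel": joint speeds; "tau": joint torques, N m; "position": TCP position; "tcp_rot": TCP orientation; "force": force on the tool from outside, world axes, zero at the start; "wrist_torque": the same for the moment, N m; "opening": finger opening in mm; "gripper_force": force on a finger pad.
Only numpy, scipy, OpenCV 4.12 (cv2) and the standard library are available. Lean on these libraries where they do the work, as an engineer would, in place of code of your own. Each camera call takes 0.05 s, during which the arm holds its last target. There are 200 camera calls.

TASK

A loose slot nut has slid along one of the machine table's T-slots until it nearly touches the bolted-down vise, where fingers cannot get at it. Take the hooked pick from its wooden rest, reach its hook down into the slot into the small gap between nut and vise, draw the nut along the slot and right out into the trough at the slots' open end, then put the pick back in its rest as it was. Its shank is a little bent from use, so feel for the table top, the slot and the vise with the hook, but lightly: it snaps if it is pressed or pulled hard on nut, vise or table; do not touch the nut with the gripper, and leave the stud in the other slot and the things on the bench where they are.

Things in the scene. Friction and masses are not known exactly. Their poses are not given: they have to be found in the camera images.
- slot_table: Steel cross-slide table, fixed. Origin on the bench under its middle, z up, x along its slots. Flat top at z = 85 mm, 130 mm wide (y), x = -110 to 130 mm. Three T-slots at y = -40, 0, 40 mm: throat 10 mm wide, z 73 to 85 mm; below it a cavity 18 mm wide, floor at z = 64 mm. They open at x = -70 mm into a trough across the table's end. A handwheel sticks out at +x, one at -y, below the top.
- trough (a point): Middle of the trough's floor, 61 mm above the bench, at table x = -88 mm, y = 0. Inside, the trough reaches 18 mm either way along x (towards -x a wall 4 mm thick, towards +x the slots' open ends, 3 mm above this floor) and 61 mm either way along y; its walls end level with the table top, 24 mm above this floor.
- vise: Dark steel drill vise bolted on the table. Origin at the middle of its front end (nearest the trough), on the table top; axes as the table's; reaches x = 156 mm. Body 62 mm wide, 44 mm high; 10 mm thick lugs at y = 30 to 56 and -30 to -56 mm, fronts at x = 0. Under the lugs its hold-down nuts fill the outer slots (y = 40 and -40 mm), floor to top, x = 0 to 26 mm.
- nut: Trapped slot nut: steel plate 22 (x, along the slot) x 16 x 5 mm, origin at the plate's centre, axes as the table's; its 5 mm hole is too small for the hook. In an outer slot (y = 40 or -40 mm), 9.5 to 11 mm from the vise's hold-down nut. A leaf spring under it presses it up against the slot's lips: plate 4 to 9 mm above the slot floor. It slides only under a steady pull of some 3 to 6 N.
- stud: Loose T-bolt standing in the other outer slot: base 22 x 16 x 8 mm, threaded stud 8 mm thick, 64 mm high over all. Origin at its underside. To be left alone.
- rest: Dark wooden rest for the pick, fixed: base 130 x 70 x 12 mm, origin under its centre, x along the pick. Two upright cheeks, 12 mm thick, 60 mm wide, at x = -46 and 46 mm, top at z = 66 mm, each with an open notch 24 mm wide, notch floor at z = 55 mm; 80 mm free between the cheeks, to grip the handle from above. In use hold the pick level, handle outside the trough wall, shank above the table.
- rest_seat (a point): Point on the rest, 62 mm above its underside, midway between the cheeks: where the middle of the pick's handle belongs when it is in the rest.
- pick: Hooked pick, 122 g, level in its rest. Origin at its handle's middle, on the axis; x to the hook, z up. Handle 120 x 14 x 14 mm; balance near x = 28 mm. From x = 60 mm a stiff steel shank, 6 mm thick, 100 mm long, ends in a 6 mm hook square down, end cut flat 40 mm below. Worn: from x = 60 mm it is bent up to 7.5 degrees sideways, 3 up or down: hook off by 13 and 5 mm; no pose tells.
- bench_block: Steel bench block 75 x 75 x 22 mm, a bystander. Origin at its underside.
- doming_punch: Steel doming punch standing on end, 83 mm high, up to 23 mm thick, a bystander. Origin at its underside.
- dish: White china dish, 72 mm wide, 30 mm high, a bystander. Origin at its underside.
There are look-alikes about, which are no part of the job. Leave any blue look-alike of the pick alone. Of the things shaped like the rest, the wooden one is meant.

How it is judged:
By the outcome, as a careful person would: the job done as asked, in the order asked, and still so for the second after the job is handed in, with the robot touching nothing.
It also fails if it takes over 64 s, if anything falls off the work surface, if the arm or the gripper's body presses on something with over 40 N, if the wrist force passes 120 N, or if a joint passes its speed limit or range.

## Working session

There is one attempt and no reset: what is moved stays moved. The work goes in short steps, Python scripts to look and compute and a tool call to move; the robot and the scene stay as the last step left them, time stands still between calls to the robot, and variables do not carry over. Pictures are saved under pics/ and viewed, at most 10 in all, crops included, and the job is handed in when it is done.

Besides the shell and the picture viewer there is one more tool, called after "Request:" as name(argument=value, ...) on one line, values as JSON. drive_tool: Moves the arm, as the interface text tells. Its arguments: {"type":"object","properties":{"dp":{"type":"array","items":{"type":"array","items":{"type":"number"}}},"angular":{"type":"array","items":{"type":"array","items":{"type":"number"}}},"grip":{"type":"array","items":{"type":"number"}},"squeeze":{"type":"number"}},"required":["dp","angular","grip"]}

```bash
ls; mkdir -p pics
cat > h.py <<'E'
import numpy as np, cv2
from bench import get_state, read_camera, get_calibration, manip, nets
def pose(cam, st=None):
    c=get_calibration(cam); K=np.array(c["mtx"],float); d=np.array(c["dist_coeffs"],float)
    if cam=="wrist":
        st=st or get_state(); M=np.array(c["mount"],float)
        T=np.eye(4);T[:3,:3]=np.array(st["tcp_rot"]);T[:3,3]=st["position"]; T=T@M
        return K,d,T[:3,:3],T[:3,3]
    R=cv2.Rodrigues(np.array(c["rvec"],float))[0]; t=np.array(c["tvec"],float).ravel()
    return K,d,R.T,-R.T@t
def ray(cam,xy,st=None):
    K,d,R,o=pose(cam,st); u=cv2.undistortPoints(np.array(xy,float).reshape(-1,1,2),K,d).reshape(-1,2)
    return o,(R@np.c_[u,np.ones(len(u))].T).T
def onz(cam,xy,z,st=None):
    o,r=ray(cam,xy,st); return o+r*((z-o[2])/r[:,2])[:,None]
def withd(cam,xy,dep,st=None):
    o,r=ray(cam,xy,st); return o+r*np.array(dep).reshape(-1,1)
def proj(cam,P,st=None):
    K,d,R,o=pose(cam,st); t=-R.T@o
    return cv2.projectPoints(np.array(P,float).reshape(-1,1,3),cv2.Rodrigues(R.T)[0],t,K,d)[0].reshape(-1,2)
E
python3 - <<'E'
from h import *
print(manip.tips_ahead)
for c in ["scene","side"]:
    im,d=read_camera(c); cv2.imwrite(f"pics/{c}0.png",im); np.save(f"{c}0.npy",d)
    print(c,pose(c)[3])
    for n in ["slot_table","vise","nut","stud","rest","pick","bench_block","doming_punch","dish"]:
        for r in nets.landmark_of(n,c)[:3]:
            x,y=map(int,r["xy"]); 
            w=withd(c,[r["xy"]],[d[y,x]])[0] if 0<=y<480 and 0<=x<640 else None
            print(n,r["p"],np.round(r["xy"]),None if w is None else np.round(w))
print(get_state()["time_s"])
E
```

```text
pics
17.0
scene [1025.86069913  668.56619237  517.40797733]
slot_table 0.98 [220. 197.] [599. -50.  66.]
vise 0.58 [220. 166.] [ 535. -139.   80.]
stud 0.54 [211. 183.] [595. -81.  84.]
rest 0.77 [380. 296.] [548. 320.  11.]
pick 0.7 [406. 238.] [387. 248.  14.]
pick 0.56 [382. 263.] [539. 309.  66.]
bench_block 0.93 [289. 329.] [711. 281.  22.]
bench_block 0.42 [211. 183.] [596. -82.  85.]
bench_block 0.36 [381. 295.] [548. 321.  13.]
doming_punch 0.58 [146. 263.] [779. -33.   8.]
dish 0.57 [199. 302.] [777. 145.  29.]
side [ 479.45374832 -374.71801585  517.50520049]
slot_table 0.75 [295. 456.] [ 497. -120.   73.]
slot_table 0.29 [371. 437.] [ 567. -149.  129.]
vise 0.96 [336. 453.] [ 532. -158.  129.]
nut 0.59 [295. 454.] [ 497. -119.   74.]
stud 0.73 [369. 437.] [ 565. -149.  130.]
rest 0.84 [246. 212.] [489. 436.  40.]
rest 0.74 [279. 262.] [531. 255.  42.]
pick 0.97 [191. 295.] [377. 240.  10.]
pick 0.65 [336. 455.] [ 531. -159.  129.]
pick 0.59 [279. 234.] [539. 300.  69.]
bench_block 0.92 [368. 269.] [680. 223.  22.]
doming_punch 0.92 [492. 387.] [775. -47.   8.]
dish 0.97 [436. 316.] [746.  84.  26.]
1.0
```

View pics/scene0.png

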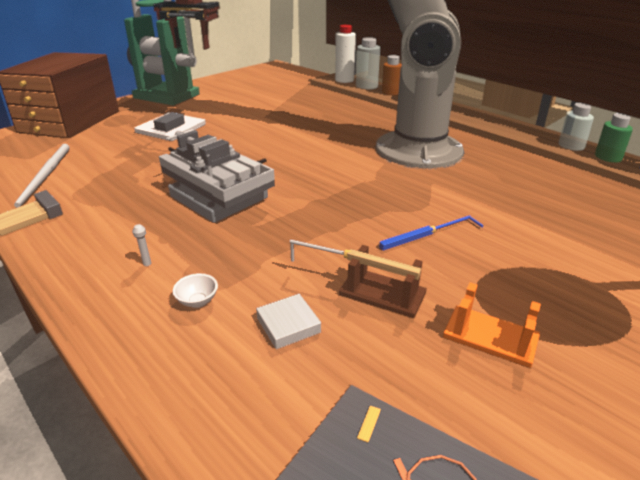

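View pics/side0.png

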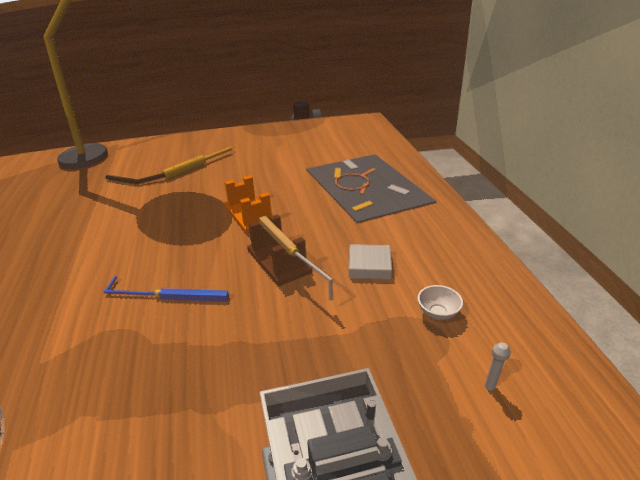

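The wooden rest with the yellow pick is at scene (382,275) and side (279,250). The orange rest at scene (490,335) and the blue pick at scene (430,233) are look-alikes. The table's trough faces +y. The stud is at side (371,410), in the high-x slot, so the nut should be in the low-x slot.

Run:
```python
from h import *
def cloud(c):
    d=np.load(f"{c}0.npy"); v,u=np.mgrid[0:480,0:640]; m=(d>0)
    return withd(c,np.c_[u[m],v[m]],d[m]), np.c_[u[m],v[m]]
for c in ["scene","side"]:
    P,uv=cloud(c)
    m=(P[:,2]>75)&(P[:,2]<91)&(P[:,0]>380)&(P[:,0]<720)&(P[:,1]>-360)&(P[:,1]<80)
    Q=P[m]; print(c,m.sum(), np.median(Q[:,2]), cv2.minAreaRect(Q[:,:2].astype(np.float32)), np.round(cv2.boxPoints(cv2.minAreaRect(Q[:,:2].astype(np.float32)))))
    # rest wood/pick : z>50
    m=(P[:,2]>48)&(P[:,2]<90)&(P[:,0]>440)&(P[:,0]<720)&(P[:,1]>140)&(P[:,1]<380)
    Q=P[m]; 
    r=cv2.minAreaRect(Q[:,:2].astype(np.float32)); print(" pick",m.sum(),np.round(cv2.boxPoints(r)))
    m=(P[:,2]>8)&(P[:,2]<16)&(P[:,0]>440)&(P[:,0]<620)&(P[:,1]>220)&(P[:,1]<400)
    Q=P[m]; r=cv2.minAreaRect(Q[:,:2].astype(np.float32)); print(" base",m.sum(),r,np.round(cv2.boxPoints(r)))
    for n in ["pick","slot_table","rest"]:
        for r in nets.cut_out(n,c)[:2]:
            R=r["region"]; k=R[uv[:,1],uv[:,0]]; Q=P[k]; rr=cv2.minAreaRect(Q[:,:2].astype(np.float32))
            print(n,r["p"],np.round(r["xy"]),np.round(np.percentile(Q[:,2],[5,50,95])),np.round(cv2.boxPoints(rr)).tolist())
```

```text
scene 2089 84.84227677637352 ((539.17822265625, -157.52587890625), (133.82308959960938, 245.6513214111328), 2.2356185913085938) [[ 468.  -37.]
 [ 477. -283.]
 [ 611. -278.]
 [ 601.  -32.]]
 pick 1510 [[487. 354.]
 [560. 145.]
 [619. 166.]
 [546. 375.]]
 base 1746 ((534.2929077148438, 312.072998046875), (73.18179321289062, 129.6002960205078), 19.23011589050293) [[478. 361.]
 [521. 239.]
 [590. 263.]
 [547. 385.]]
pick 0.66 [374. 262.] [ 2. 66. 70.] [[420.0, 331.0], [494.0, 123.0], [603.0, 162.0], [530.0, 369.0]]
slot_table 0.62 [374. 263.] [58. 66. 70.] [[422.0, 331.0], [507.0, 89.0], [614.0, 127.0], [529.0, 369.0]]
slot_table 0.59 [221. 187.] [10. 67. 87.] [[295.0, -329.0], [501.0, -453.0], [713.0, -100.0], [507.0, 24.0]]
rest 0.78 [380. 291.] [ 6. 13. 66.] [[466.0, 357.0], [509.0, 236.0], [591.0, 264.0], [549.0, 386.0]]
rest 0.71 [491. 335.] [ 5. 13. 66.] [[378.0, 523.0], [416.0, 399.0], [549.0, 440.0], [512.0, 563.0]]
side 5240 86.10026525090638 ((538.3889770507812, -108.9979248046875), (130.5733642578125, 146.0605926513672), 2.2103238105773926) [[ 470.  -39.]
 [ 476. -184.]
 [ 606
[... 169 characters left out ...]
306152344), 20.160078048706055) [[480. 360.]
 [525. 236.]
 [590. 260.]
 [545. 384.]]
pick 0.92 [281. 238.] [48. 69. 71.] [[491.0, 349.0], [599.0, 156.0], [643.0, 181.0], [535.0, 374.0]]
pick 0.84 [182. 295.] [ 3. 11. 16.] [[220.0, 286.0], [424.0, 195.0], [440.0, 232.0], [236.0, 323.0]]
slot_table 0.97 [322. 417.] [61. 85. 87.] [[458.0, 28.0], [463.0, -193.0], [633.0, -190.0], [628.0, 31.0]]
slot_table 0.68 [440. 304.] [ 6. 21. 32.] [[714.0, 163.0], [740.0, 67.0], [807.0, 86.0], [781.0, 181.0]]
rest 0.78 [274. 255.] [ 6. 23. 67.] [[464.0, 466.0], [503.0, 235.0], [591.0, 250.0], [553.0, 481.0]]
rest 0.62 [245. 202.] [11. 37. 65.] [[444.0, 542.0], [479.0, 415.0], [547.0, 434.0], [512.0, 560.0]]
```

Run:
```python
from h import *
s=get_state(); print(np.round(s["tcp_rot"],3),s["position"],s["force"],s["opening"])
print(np.round(get_calibration("wrist")["mount"],3), np.round(get_calibration("wrist")["mtx"]))
```

```text
[[ 0.895  0.446 -0.   ]
 [ 0.446 -0.895  0.   ]
 [-0.    -0.    -1.   ]] [ 301.34291635 -603.97831996  239.64083256] [ 0.60723633 -0.40027696  0.1964425 ] 88.18355521037267
[[-0.00000e+00 -9.55000e-01 -2.97000e-01  8.21300e+01]
 [ 1.00000e+00 -0.00000e+00  0.00000e+00  1.17000e-01]
 [-0.00000e+00 -2.97000e-01  9.55000e-01 -1.45237e+02]
 [ 0.00000e+00  0.00000e+00  0.00000e+00  1.00000e+00]] [[416.   0. 318.]
 [  0. 416. 240.]
 [  0.   0.   1.]]
```

Request:
drive_tool(dp=[[0.08,0.17,0],[0.16,0.34,0],[0.24,0.51,0],[0.33,0.68,0],[0.4,0.85,0]], angular=[[0,0,0.2],[0,0,0.4],[0,0,0.6],[0,0,0.8],[0,0,1.0]], grip=[1,1,1,1,1])

```text
time_s: 1.92
position: [422.4, -347.2, 240.0]
tcp_rot: [[0.312, 0.95, 0.001], [0.95, -0.312, -0.0], [-0.0, 0.001, -1.0]]
force: [-0.3, -0.7, -0.1]
opening: 87.8
gripper_force: 0.0
```

Request:
drive_tool(dp=[[0.09,0.18,0],[0.18,0.36,0],[0.27,0.55,0],[0.27,0.55,0],[0.27,0.55,0]], angular=[[0,0,0.2],[0,0,0.4],[0,0,0.453],[0,0,0.453],[0,0,0.453]], grip=[1,1,1,1,1])

```text
time_s: 2.55
position: [502.2, -184.5, 239.7]
tcp_rot: [[-0.033, 0.999, -0.0], [0.999, 0.033, -0.001], [-0.001, -0.0, -1.0]]
force: [-0.6, -0.3, -0.1]
opening: 87.7
gripper_force: 0.0
```

Run:
```python
from h import *
s=get_state(); im,d=read_camera("wrist"); print(s["position"],np.round(s["joints"],2)); cv2.imwrite("pics/w1.png",im); np.save("w1.npy",d)
import json; json.dump({"position":list(s["position"]),"tcp_rot":np.array(s["tcp_rot"]).tolist()},open("w1.json","w"))
for n in ["nut","stud","vise","slot_table","trough"]:
    for r in nets.landmark_of(n,"wrist")[:2]:
        x,y=np.clip(np.int32(r["xy"]),0,[639,479]); print(n,r["p"],np.round(r["xy"]),np.round(withd("wrist",[r["xy"]],[d[y,x]],s)[0],1))
v,u=np.mgrid[0:480,0:640]; m=d>0; P=withd("wrist",np.c_[u[m],v[m]],d[m],s)
m=(abs(P[:,2]-85)<6); r=cv2.minAreaRect(P[m,:2].astype(np.float32)); print(np.median(P[m,2]),r,np.round(cv2.boxPoints(r),1))
```

```text
[ 502.18932648 -184.51073138  239.65847808] [ 0.56  0.28 -0.39  1.87  0.12  1.02  0.15]
nut 0.73 [313. 132.] [ 496.8 -118.    73.8]
stud 0.83 [423. 126.] [ 575.4 -111.4   76.6]
vise 0.73 [368. 166.] [ 535.4 -137.5   99.9]
slot_table 0.82 [359. 166.] [ 528.6 -137.6  105.1]
trough 0.57 [370.  48.] [535.7 -59.8  62.2]
85.13838431490956 ((539.5631713867188, -157.73451232910156), (130.637451171875, 240.699462890625), 2.1127960681915283) [[ 469.9  -39.9]
 [ 478.7 -280.4]
 [ 609.3 -275.6]
 [ 600.4  -35.1]]
```

View pics/w1.png

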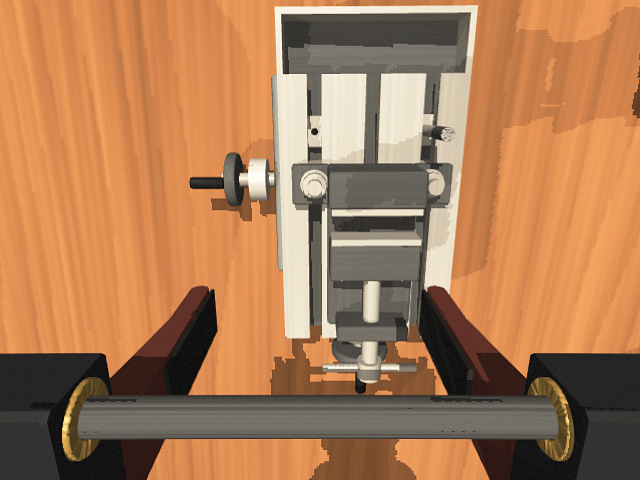

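The nut shows at (314,131) in the low-x slot, about 10 mm ahead of the vise lug (front at row 164). The stud is in the other slot at (440,132). Table origin comes out near (539.2,-147) and the vise front at table x ≈ -10. Next I look at the pick.

Request:
drive_tool(dp=[[0.02,0.2,0],[0.04,0.4,0],[0.07,0.6,0],[0.1,0.8,0],[0.13,1.0,-0.03]], angular=[[0,0,0.1],[0,0,0.2],[0,0,0.3],[0,0,0.38],[0,0,0.38]], grip=[1,1,1,1,1])

```text
time_s: 3.48
position: [542.2, 117.2, 231.3]
tcp_rot: [[-0.324, 0.946, 0.002], [0.946, 0.324, 0.0], [-0.001, 0.002, -1.0]]
force: [1.1, -0.8, -0.1]
opening: 87.4
gripper_force: 0.0
```

Request:
drive_tool(dp=[[0.02,0.2,-0.05],[0.045,0.4,-0.1],[0.045,0.45,-0.1],[0.045,0.45,-0.1],[0.045,0.45,-0.1]], angular=[[0,0,0],[0,0,0],[0,0,0],[0,0,0],[0,0,0]], grip=[1,1,1,1,1])

```text
time_s: 4.1
position: [555.7, 248.4, 200.9]
tcp_rot: [[-0.323, 0.947, 0.001], [0.947, 0.323, -0.001], [-0.002, 0.0, -1.0]]
force: [0.4, 0.2, -0.1]
opening: 87.6
gripper_force: 0.0
```

Run:
```python
from h import *
s=get_state(); im,d=read_camera("wrist"); print(np.round(s["position"],1),np.round(s["tcp_rot"],3).tolist(),np.round(s["joints"],2)); cv2.imwrite("pics/w2.png",im); np.save("w2.npy",d)
import json; json.dump({"position":list(s["position"]),"tcp_rot":np.array(s["tcp_rot"]).tolist()},open("w2.json","w"))
for n in ["pick","rest","rest_seat"]:
    for r in nets.landmark_of(n,"wrist")[:2]:
        x,y=np.clip(np.int32(r["xy"]),0,[639,479]); print(n,r["p"],np.round(r["xy"]),np.round(withd("wrist",[r["xy"]],[d[y,x]],s)[0],1))
v,u=np.mgrid[0:480,0:640]; m=(d>0); P=withd("wrist",np.c_[u[m],v[m]],d[m],s)
k=(P[:,2]>67.5)&(P[:,2]<74)&(P[:,1]<375)&(P[:,1]>130)&(P[:,0]<640)
for lo,hi in [(240,375),(130,240)]:
    q=P[k&(P[:,1]>lo)&(P[:,1]<hi)]; print(len(q),np.median(q[:,2]),np.round(cv2.boxPoints(cv2.minAreaRect(q[:,:2].astype(np.float32))),1).tolist(), cv2.fitLine(q[:,:2].astype(np.float32),cv2.DIST_HUBER,0,.01,.01).ravel())
q=P[(abs(P[:,2]-12)<5)&(P[:,1]>220)&(P[:,1]<400)&(P[:,0]>450)&(P[:,0]<610)]; print(cv2.minAreaRect(q[:,:2].astype(np.float32)))
```

```text
[555.7 248.4 200.9] [[-0.323, 0.947, 0.001], [0.947, 0.323, -0.001], [-0.002, 0.0, -1.0]] [-0.09  0.47 -0.58  1.73  0.3   1.03 -0.44]
pick 0.88 [314. 140.] [533.8 307.4  69.1]
pick 0.8 [106. 150.] [383.2 244.1  13.3]
rest 0.59 [319. 129.] [534.3 314.9  68.8]
rest_seat 0.7 [319. 133.] [535.3 312.5  67.9]
4165 69.04939858286627 [[487.6000061035156, 353.3999938964844], [532.2999877929688, 235.60000610351562], [585.7999877929688, 255.89999389648438], [541.0999755859375, 373.6000061035156]] [ 3.3679354e-01 -9.4157851e-01  5.3497620e+02  3.0933853e+02]
5 67.63560765764345 [[592.2999877929688, 173.1999969482422], [597.5, 158.60000610351562], [598.2000122070312, 158.8000030517578], [593.0999755859375, 173.5]] [ 3.4017193e-01 -9.4036323e-01  5.9516498e+02  1.6704883e+02]
((534.2876586914062, 311.38494873046875), (70.02137756347656, 129.49508666992188), 19.526639938354492)
```

View pics/w2.png

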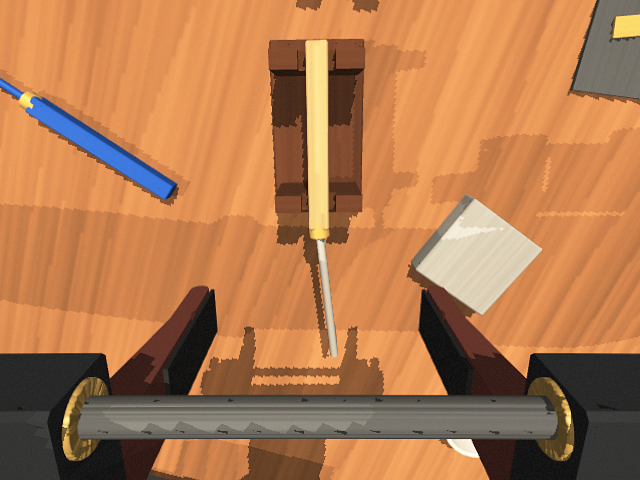

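Run:
```python
from h import *
import json
s=json.load(open("w2.json")); im=cv2.imread("pics/w2.png"); d=np.load("w2.npy")
hsv=cv2.cvtColor(im,cv2.COLOR_BGR2HSV)
b,g,r=[im[...,i].astype(int) for i in range(3)]
v,u=np.mgrid[0:480,0:640]
roi=(u>290)&(u<350)&(v>30)&(v<365)
hm=roi&(r>180)&(g>150)&(r-b>50)&(v<232)
sm=roi&(v>243)&(v<360)&(abs(r-b)<35)&(r>120)
for n,m,z in [("handle",hm,69),("shank",sm,None)]:
    print(n,m.sum(),u[m].min(),u[m].max(),v[m].min(),v[m].max())
    px=np.c_[u[m],v[m]]
    if z is None:
        dd=d[m]; W=withd("wrist",px,dd,s); ok=(dd>0)&(W[:,2]>40)&(W[:,2]<90); W=W[ok]; px=px[ok]
        # z along length
        t=(W[:,:2]-[534.6,310])@[0.334,-0.9426]
        for a in range(60,175,10):
            k=(t>=a)&(t<a+10)
            if k.sum()>3: print(a,k.sum(),np.round(np.median(W[k,2]),1),np.round(np.percentile(W[k,2],[5,95]),1))
        z=66
    W=onz("wrist",px,z,s)[:,:2]
    L=cv2.fitLine(W.astype(np.float32),cv2.DIST_HUBER,0,.01,.01).ravel(); 
    if L[1]>0: L[:2]*=-1
    t=(W-L[2:])@L[:2]; print(" line",L,np.degrees(np.arctan2(L[1],L[0])),"ends",L[2:]+L[:2]*t.min(),L[2:]+L[:2]*t.max(), "len",t.max()-t.min())
c=im[20:380,230:430]; cv2.imwrite("pics/c2.png",cv2.resize(c,None,fx=1.6,fy=1.6,interpolation=cv2.INTER_CUBIC))
# side/scene views of hook
sd=cv2.imread("pics/side0.png")
```

```text
handle 4236 291 349 31 231
 line [ 3.359803e-01 -9.418690e-01  5.336992e+02  3.127839e+02] -70.367836 ends [513.83541008 368.46903367] [555.98862077 250.29899894] len 125.46334167951177
shank 364 317 337 244 355
70 44 64.9 [63.5 66.1]
80 55 64.9 [63.4 66.7]
90 36 64.8 [63.4 66. ]
100 35 65.1 [63.7 65.8]
110 39 64.9 [63.9 66.1]
120 34 65.0 [63.9 66.2]
130 38 65.3 [64.  66.4]
140 32 65.5 [63.9 66.4]
150 34 65.4 [64.2 66.4]
160 14 65.9 [64.6 67.1]
 line [ 4.1156098e-01 -9.1138220e-01  5.8484778e+02  1.8720093e+02] -65.69707 ends [560.49700034 241.12456607] [597.95565621 158.17415632] len 91.0160522145129
```

View pics/c2.png

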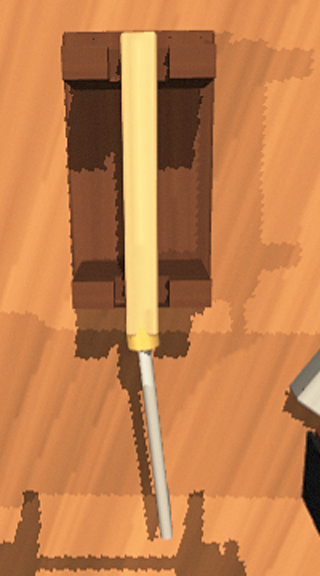

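The crop shows the yellow-handled pick in the dark wooden rest, with its shank bent about 4.7° to the pick's +y. That puts the hook near (160, +8, -40) in the pick frame. Now I grasp it.

Request:
drive_tool(dp=[[-0.055,0.164,-0.1],[-0.055,0.164,-0.25],[-0.055,0.164,-0.4],[-0.055,0.164,-0.47],[-0.055,0.164,-0.47]], angular=[[0,0,0.018],[0,0,0.018],[0,0,0.018],[0,0,0.018],[0,0,0.018]], grip=[1,1,1,0.7,0.5], squeeze=60)

```text
time_s: 4.92
position: [538.1, 299.3, 58.9]
tcp_rot: [[-0.338, 0.941, -0.002], [0.941, 0.338, -0.001], [-0.001, -0.002, -1.0]]
force: [-0.3, -0.1, 0.0]
opening: 71.2
gripper_force: 0.0
```

Request:
drive_tool(dp=[[0,0,0],[0,0,0],[0,0,0],[0,0,0],[0,0,0]], angular=[[0,0,0],[0,0,0],[0,0,0],[0,0,0],[0,0,0]], grip=[0.3,0.1,0,0,0], squeeze=60)

```text
time_s: 5.55
position: [538.4, 300.2, 59.8]
tcp_rot: [[-0.339, 0.941, 0.0], [0.941, 0.339, 0.0], [0.0, 0.0, -1.0]]
force: [-0.7, 0.8, 0.2]
opening: 21.4
gripper_force: 0.0
```

Request:
drive_tool(dp=[[0,0,0],[0,0,0],[0,0,0],[0,0,0]], angular=[[0,0,0],[0,0,0],[0,0,0],[0,0,0]], grip=[0,0,0,0])

```text
time_s: 6.05
position: [538.3, 300.2, 59.7]
tcp_rot: [[-0.339, 0.941, -0.0], [0.941, 0.339, -0.0], [0.0, -0.0, -1.0]]
force: [0.1, -0.1, 1.5]
opening: 13.6
gripper_force: 60.0
```

Request:
drive_tool(dp=[[0,0,0.12],[0,0,0.3],[-0.04,-0.18,0.36],[-0.08,-0.37,0.36],[-0.12,-0.55,0.36]], angular=[[0,0,0],[0,0,0],[0,0,-0.1],[0,0,-0.2],[0,0,-0.3]], grip=[0,0,0,0,0])

```text
time_s: 6.68
position: [501.9, 133.2, 167.8]
tcp_rot: [[-0.107, 0.994, 0.0], [0.994, 0.107, -0.0], [-0.0, 0.0, -1.0]]
force: [0.1, -1.1, -1.0]
opening: 13.7
gripper_force: 60.0
```

Request:
drive_tool(dp=[[-0.03,-0.17,0],[-0.06,-0.345,-0.03],[-0.06,-0.345,-0.05],[-0.06,-0.345,-0.05],[-0.06,-0.345,-0.05]], angular=[[0,0,-0.09],[0,0,-0.09],[0,0,-0.09],[0,0,-0.09],[0,0,-0.09]], grip=[0,0,0,0,0])

```text
time_s: 7.3
position: [484.7, 33.4, 152.9]
tcp_rot: [[-0.042, 0.999, 0.001], [0.999, 0.042, 0.001], [0.001, 0.001, -1.0]]
force: [0.7, 0.7, -0.3]
opening: 13.4
gripper_force: 60.0
```

Run:
```python
from h import *
import json
s=get_state(); print(np.round(s["position"],1),np.round(s["tcp_rot"],3).tolist(),np.round(s["joints"],2),s["force"],s["wrist_torque"])
json.dump({"position":list(s["position"]),"tcp_rot":np.array(s["tcp_rot"]).tolist()},open("s3.json","w"))
ims=[]
for c in ["side","scene"]:
    im,d=read_camera(c); cv2.imwrite(f"pics/{c}3.png",im); np.save(f"{c}3.npy",d); ims.append(im)
a=cv2.resize(ims[0][360:480,220:420],None,fx=3,fy=3,interpolation=cv2.INTER_CUBIC)
b=cv2.resize(ims[1][110:230,140:300],None,fx=3,fy=3,interpolation=cv2.INTER_CUBIC)[:, :600]
o=np.zeros((560+160,600,3),np.uint8); o=np.vstack([a,cv2.resize(b,(320,240))[:, :].copy() if 0 else np.hstack([cv2.resize(b,(320,240)),np.zeros((240,280,3),np.uint8)])])
cv2.imwrite("pics/m3.png",o); print(o.shape)
```

```text
[484.7  33.4 152.9] [[-0.042, 0.999, 0.001], [0.999, 0.042, 0.001], [0.001, 0.001, -1.0]] [ 0.23  0.32 -0.5   2.05  0.21  0.81 -0.35] [ 0.71000438  0.74390595 -0.30640195] [ 0.03281546 -0.10749966  0.01476783]
(600, 600, 3)
```

View pics/m3.png

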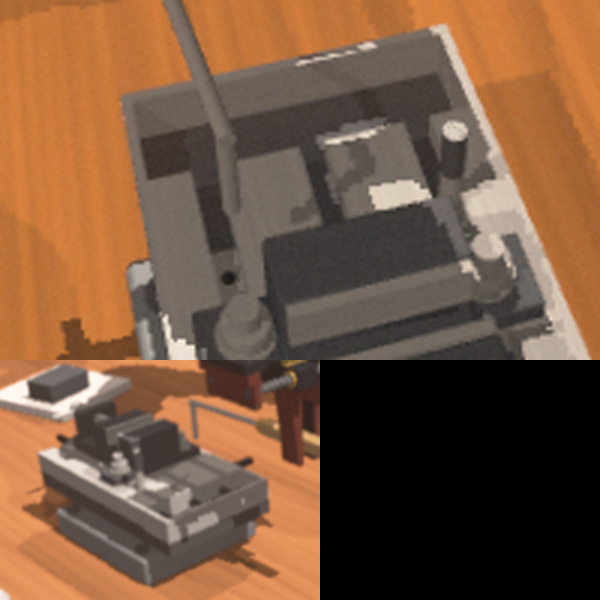

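Run:
```python
from h import *
O=np.array([539.2,-147.2]); tx=np.array([.0378,-.9993]); ty=np.array([.9993,.0378])
def tab(p): q=np.array(p[:2])-O; return np.round([q@tx,q@ty],1)
print("nut hole side z73", tab(onz("side",[[296,452.3]],73)[0]))
# predicted hook
h=np.array([498.7,-117.0]); print("pred hook tab",tab(h))
for z in (115.9,153-37+37): print(z,"side",np.round(proj("side",[[*h,z]]),1),"scene",np.round(proj("scene",[[*h,z]]),1))
def tri(a,b):
    A=[];B=[]
    for c,p in (("side",a),("scene",b)):
        o,r=ray(c,[p]); r=r[0]/np.linalg.norm(r[0]); M=np.eye(3)-np.outer(r,r); A.append(M);B.append(M@o)
    x=np.linalg.lstsq(np.vstack(A),np.hstack(B),rcond=None)[0]; return np.round(x,1)
# hook pixels by depth
for c,w in (("side",(285,310,395,440)),("scene",(228,246,125,158))):
    d=np.load(f"{c}3.npy"); v,u=np.mgrid[0:480,0:640]; m=(d>0)&(u>w[0])&(u<w[1])&(v>w[2])&(v<w[3])
    W=withd(c,np.c_[u[m],v[m]],d[m]); k=(W[:,2]>108)&(W[:,2]<170)&(W[:,1]<-95)&(W[:,1]>-140)&(W[:,0]<520); px=np.c_[u[m],v[m]][k];W=W[k]
    print(c,len(W))
    for r in range(px[:,1].min() if len(px) else 0,(px[:,1].max()+1) if len(px) else 0,3):
        q=px[:,1]==r
        if q.sum(): print(r,px[q,0].min(),px[q,0].max(),np.round(np.median(W[q],0),1))
print(tri([298.2,430],[237.5,150]))
```

```text
nut hole side z73 [-32.7 -39.1]
pred hook tab [-31.7 -39.3]
115.9 side [[293.5 430.2]] scene [[238.6 149. ]]
153 side [[291.1 407.8]] scene [[236.9 132.3]]
side 236
396 288 294 [ 500.3 -109.3  160.5]
399 289 295 [ 500.7 -113.1  160.6]
402 290 297 [ 501.5 -116.5  160.4]
405 291 298 [ 502.  -119.   159.1]
408 292 297 [ 501.6 -119.5  155.3]
411 292 298 [ 501.8 -118.6  149.4]
414 292 298 [ 501.6 -119.1  145.7]
417 293 298 [ 501.7 -119.2  140.7]
420 293 299 [ 502.  -119.   135.6]
423 293 299 [ 501.6 -119.7  130.7]
426 294 299 [ 501.8 -119.6  126.2]
429 294 299 [ 501.5 -119.8  121.6]
scene 74
130 235 237 [ 502.3 -114.2  159.8]
133 235 241 [ 502.5 -107.8  155.1]
136 235 237 [ 503.9 -113.9  146.7]
139 235 237 [ 504.9 -117.   140.1]
142 235 236 [ 504.9 -116.5  133.6]
145 237 238 [ 501.8 -114.9  126.4]
148 236 238 [ 502.6 -116.6  119.4]
[ 502.7 -116.6  114.7]
```

Both outside cameras put the hook about 3 mm to the +y side of where I predicted. My plan is to enter the throat at table x ≈ -55, centre the hook by feel, then slide along above the nut to touch the hold-down nut.

Request:
drive_tool(dp=[[-0.014,0.078,0],[-0.014,0.078,-0.04],[-0.014,0.078,-0.08],[-0.014,0.078,-0.08],[-0.014,0.078,-0.08]], angular=[[0,0,0],[0,0,0],[0,0,0],[0,0,0],[0,0,0]], grip=[0,0,0,0,0])

```text
time_s: 8.02
position: [480.2, 54.7, 128.5]
tcp_rot: [[-0.039, 0.999, -0.0], [0.999, 0.039, -0.0], [-0.0, -0.0, -1.0]]
force: [-1.3, -0.1, -1.0]
opening: 13.8
gripper_force: 60.0
```

Run:
```python
from h import *
s=get_state(); print(np.round(s["position"],2),s["force"],np.round(s["wrist_torque"],3))
O=np.array([539.2,-147.2]); tx=np.array([.0378,-.9993]); ty=np.array([.9993,.0378])
im,d=read_camera("side"); cv2.imwrite("pics/side4.png",im); np.save("side4.npy",d)
v,u=np.mgrid[0:480,0:640]; m=(d>0)&(u>265)&(u<325)&(v>385)&(v<440)
W=withd("side",np.c_[u[m],v[m]],d[m]); q=W[:,:2]-O; px=np.c_[u[m],v[m]]
k=(W[:,2]>90)&(W[:,2]<135)&(W[:,1]<-75)&(W[:,1]>-110)&(abs(q@ty+40)<14)
for r in range(px[k,1].min(),px[k,1].max()+1,3):
    a=k&(px[:,1]==r); print(r,px[a,0].min(),px[a,0].max(),np.round(np.median(W[a],0),1),np.round(np.median(q[a],0)@np.c_[tx,ty],1))
c=cv2.resize(im[370:480,250:350],None,fx=5,fy=5,interpolation=cv2.INTER_CUBIC); cv2.imwrite("pics/m4.png",c)
```

```text
[480.22  54.66 128.48] [-1.28183254 -0.12268834 -1.04015487] [ 0.013 -0.067 -0.082]
386 280 284 [495.  -75.6 134.1] [-73.2 -41.5]
389 279 285 [494.4 -79.3 134.1] [-69.5 -42.2]
392 281 281 [492.9 -82.9 134.3] [-66.  -43.9]Traceback (most recent call last):
  File "<stdin>", line 9, in <module>
    return umr_minimum(a, axis, None, out, keepdims, initial, where)
ValueError: zero-size array to reduction operation minimum which has no identity
```

Run:
```python
from h import *
im=cv2.imread("pics/side4.png"); d=np.load("side4.npy")
O=np.array([539.2,-147.2]); tx=np.array([.0378,-.9993]); ty=np.array([.9993,.0378])
for r in range(393,432,3):
    for cc in range(280,304,4):
        pass
v,u=np.mgrid[0:480,0:640]; m=(d>0)&(u>275)&(u<310)&(v>385)&(v<440)
W=withd("side",np.c_[u[m],v[m]],d[m]); q=W[:,:2]-O; px=np.c_[u[m],v[m]]
k=(W[:,2]>90)&(W[:,2]<142)&(W[:,1]<-75)&(W[:,1]>-115)
for r in range(386,440,3):
    a=k&(px[:,1]==r)
    if a.sum(): print(r,px[a,0].min(),px[a,0].max(),np.round(np.median(W[a],0),1),np.round(np.median(q[a],0)@np.c_[tx,ty],1))
c=cv2.resize(im[370:480,250:350],None,fx=5,fy=5,interpolation=cv2.INTER_CUBIC); cv2.imwrite("pics/m4.png",c)
```

```text
386 280 284 [494.9 -76.5 135.4] [-72.3 -41.6]
389 279 285 [494.3 -80.1 134.8] [-68.8 -42.3]
392 281 286 [495.2 -85.4 136.5] [-63.4 -41.6]
395 282 287 [495.7 -89.  136.3] [-59.8 -41.3]
398 283 288 [496.1 -92.9 136.3] [-55.9 -41.1]
401 284 290 [497.  -96.2 135.9] [-52.5 -40.3]
404 285 290 [497.  -98.6 134.3] [-50.2 -40.3]
407 285 290 [496.6 -98.4 129.2] [-50.4 -40.7]
410 285 290 [496.3 -98.2 124.2] [-50.6 -41. ]
413 286 291 [496.9 -98.2 119. ] [-50.6 -40.4]
416 286 291 [496.6 -98.2 113.4] [-50.6 -40.7]
419 286 292 [496.7 -97.8 108.2] [-51.  -40.6]
422 287 292 [496.9 -98.5 103.2] [-50.3 -40.4]
425 287 292 [496.6 -98.   97.1] [-50.8 -40.7]
428 290 290 [496.7 -98.8  92.7] [-50.  -40.6]
```

View pics/m4.png

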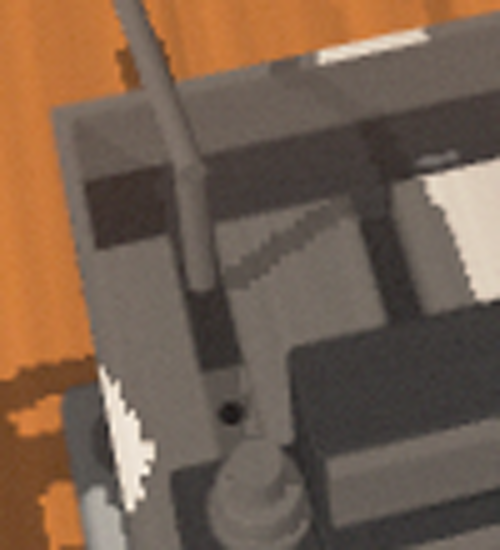

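Request:
drive_tool(dp=[[0.004,0,-0.01],[0.004,0,-0.02],[0.004,0,-0.024],[0.004,0,-0.027],[0.004,0,-0.027]], angular=[[0,0,0],[0,0,0],[0,0,0],[0,0,0],[0,0,0]], grip=[0,0,0,0,0])

```text
time_s: 8.7
position: [481.4, 55.1, 120.5]
tcp_rot: [[-0.04, 0.999, -0.0], [0.999, 0.04, 0.0], [0.0, -0.0, -1.0]]
force: [-0.4, 0.2, -0.6]
opening: 13.7
gripper_force: 60.0
```

Run:
```python
from h import *
s=get_state(); print(np.round(s["position"],2),np.round(s["force"],2),np.round(s["wrist_torque"],3))
im=cv2.imread("pics/side4.png"); g=im.mean(2)
for r in (432,436,440): print(r,np.int32(g[r,284:304]))
O=np.array([539.2,-147.2]); tx=np.array([.0378,-.9993]); ty=np.array([.9993,.0378])
for x in (-50,-45,-40):
  for y in (-45,-35): p=O+x*tx+y*ty; print(x,y,proj("side",[[*p,85],[*p,73]]).round(1).tolist())
```

```text
[481.36  55.14 120.55] [-0.43  0.19 -0.59] [-0.003 -0.091 -0.01 ]
432 [106 105 103  73  52  48  48  47  51  50  52  51  86 105 106 109 108 105
 105 104]
436 [106 108 106  96  66  48  51  46  49  46  50  50  53  87 105 105 107 106
 107 106]
440 [103 109 106 109  93  62  47  50  50  50  47  54  52  49  84 105 108 105
 107 109]
-50 -45 [[286.4, 433.1], [287.2, 439.3]]
-50 -35 [[295.7, 430.9], [296.3, 437.2]]
-45 -45 [[287.3, 437.2], [288.1, 443.4]]
-45 -35 [[296.7, 435.0], [297.3, 441.2]]
-40 -45 [[288.3, 441.3], [289.0, 447.5]]
-40 -35 [[297.7, 439.1], [298.3, 445.3]]
```

Request:
drive_tool(dp=[[-0.001,0,-0.004],[-0.002,0,-0.008],[-0.002,0,-0.013],[-0.002,0,-0.02],[-0.002,0,-0.02]], angular=[[0,0,0],[0,0,0],[0,0,0],[0,0,0],[0,0,0]], grip=[0,0,0,0,0])

```text
time_s: 9.32
position: [480.6, 55.1, 114.4]
tcp_rot: [[-0.039, 0.999, -0.0], [0.999, 0.039, 0.0], [0.0, -0.0, -1.0]]
force: [0.2, -0.3, -1.0]
opening: 13.6
gripper_force: 60.0
```

Request:
drive_tool(dp=[[0.003,0,0],[0.006,0,0],[0.008,0,0],[0.008,0,0]], angular=[[0,0,0],[0,0,0],[0,0,0],[0,0,0]], grip=[0,0,0,0])

```text
time_s: 9.82
position: [483.1, 55.1, 114.5]
tcp_rot: [[-0.039, 0.999, -0.0], [0.999, 0.039, 0.0], [0.0, -0.0, -1.0]]
force: [-0.2, 0.9, -1.4]
opening: 13.5
gripper_force: 60.0
```

Request:
drive_tool(dp=[[0.002,0,0],[0.004,0,0],[0.004,0,0]], angular=[[0,0,0],[0,0,0],[0,0,0]], grip=[0,0,0])

```text
time_s: 10.2
position: [484.1, 55.1, 114.5]
tcp_rot: [[-0.039, 0.999, -0.001], [0.999, 0.039, 0.0], [0.0, -0.001, -1.0]]
force: [-1.2, 1.3, -1.4]
opening: 13.4
gripper_force: 60.0
```

Run:
```python
from h import *
for i in range(3):
    s=get_state(); print(np.round(s["position"],2),np.round(s["force"],2),np.round(s["wrist_torque"],3))
    if i<2: read_camera("side")
```

```text
[484.12  55.13 114.47] [-1.16  1.3  -1.38] [ 0.137  0.264 -0.231]
[484.11  55.12 114.45] [-2.27  0.42 -1.54] [ 0.15   0.255 -0.202]
[484.16  55.11 114.48] [-1.39  1.15 -1.17] [ 0.177  0.358 -0.251]
```

Request:
drive_tool(dp=[[-0.006,0,0],[-0.012,0,0],[-0.014,0,0],[-0.014,0,0]], angular=[[0,0,0],[0,0,0],[0,0,0],[0,0,0]], grip=[0,0,0,0])

```text
time_s: 10.8
position: [480.3, 55.1, 114.6]
tcp_rot: [[-0.04, 0.999, 0.0], [0.999, 0.04, -0.0], [-0.0, 0.0, -1.0]]
force: [-0.1, -0.3, -1.9]
opening: 13.6
gripper_force: 60.0
```

```bash
cat > st.py <<'E'
from h import *
P=[];F=[];T=[]
for i in range(3):
    s=get_state(); P.append(s["position"]);F.append(s["force"]);T.append(s["wrist_torque"])
    if i<2: read_camera("side")
print(s["time_s"],np.round(np.mean(P,0),2),np.round(np.mean(F,0),2),np.round(np.mean(T,0),3))
E
python3 st.py
```

```text
10.9 [480.29  55.09 114.64] [ 0.13 -0.41 -1.1 ] [-0.01  -0.075  0.001]
```

Request:
drive_tool(dp=[[-0.002,0,0],[-0.004,0,0],[-0.005,0,0],[-0.005,0,0]], angular=[[0,0,0],[0,0,0],[0,0,0],[0,0,0]], grip=[0,0,0,0])

```text
time_s: 11.4
position: [478.7, 55.1, 114.6]
tcp_rot: [[-0.039, 0.999, 0.0], [0.999, 0.039, -0.0], [-0.0, 0.0, -1.0]]
force: [0.1, 0.6, -1.4]
opening: 13.7
gripper_force: 60.0
```

```bash
python3 st.py
```

```text
11.5 [478.66  55.09 114.57] [ 0.08 -0.2  -1.39] [-0.009 -0.069 -0.008]
```

Request:
drive_tool(dp=[[-0.002,0,0],[-0.004,0,0],[-0.004,0,0]], angular=[[0,0,0],[0,0,0],[0,0,0]], grip=[0,0,0])

```text
time_s: 11.88
position: [477.7, 55.0, 114.6]
tcp_rot: [[-0.04, 0.999, 0.001], [0.999, 0.04, -0.0], [-0.0, 0.001, -1.0]]
force: [1.6, -1.0, -2.0]
opening: 13.6
gripper_force: 60.0
```

```bash
python3 st.py
```

```text
11.975 [477.67  55.06 114.65] [ 0.95 -0.97 -1.95] [-0.072 -0.33   0.132]
```

Request:
drive_tool(dp=[[0.01,0,0],[0.0112,-0.04,0],[0.0128,-0.08,0],[0.014,-0.113,0],[0.014,-0.113,0]], angular=[[0,0,0],[0,0,0],[0,0,0],[0,0,0],[0,0,0]], grip=[0,0,0,0,0])

```text
time_s: 12.6
position: [481.6, 19.8, 114.5]
tcp_rot: [[-0.037, 0.999, -0.0], [0.999, 0.037, -0.0], [-0.0, -0.0, -1.0]]
force: [0.2, -0.2, -1.6]
opening: 13.6
gripper_force: 60.0
```

```bash
python3 st.py
```

```text
12.7 [481.62  20.53 114.54] [-0.07  0.17 -1.55] [ 0.021 -0.092  0.001]
```

Request:
drive_tool(dp=[[0,-0.004,0],[0,-0.008,0],[0,-0.012,0],[0,-0.012,0]], angular=[[0,0,0],[0,0,0],[0,0,0],[0,0,0]], grip=[0,0,0,0])

```text
time_s: 13.2
position: [481.6, 17.5, 114.5]
tcp_rot: [[-0.039, 0.999, -0.0], [0.999, 0.039, -0.0], [-0.0, -0.0, -1.0]]
force: [-0.5, 0.2, -1.1]
opening: 13.5
gripper_force: 60.0
```

```bash
python3 st.py
```

```text
13.3 [481.66  17.6  114.56] [-0.14 -0.32 -1.29] [-0.003 -0.095 -0.012]
```

Request:
drive_tool(dp=[[0,-0.004,0],[0,-0.007,0],[0,-0.007,0]], angular=[[0,0,0],[0,0,0],[0,0,0]], grip=[0,0,0])

```text
time_s: 13.68
position: [481.7, 15.7, 114.6]
tcp_rot: [[-0.04, 0.999, 0.0], [0.999, 0.04, 0.0], [0.0, 0.0, -1.0]]
force: [-0.9, 1.6, -0.2]
opening: 13.5
gripper_force: 60.0
```

```bash
python3 st.py
```

```text
13.775 [481.68  15.68 114.6 ] [-0.75  1.58 -0.28] [ 0.256 -0.037 -0.029]
```

Request:
drive_tool(dp=[[0,0.0025,0],[0,0.0025,0]], angular=[[0,0,0],[0,0,0]], grip=[0,0])

```text
time_s: 14.02
position: [481.6, 16.1, 114.5]
tcp_rot: [[-0.039, 0.999, -0.0], [0.999, 0.039, -0.0], [-0.0, -0.0, -1.0]]
force: [-0.1, -0.2, -1.1]
opening: 13.6
gripper_force: 60.0
```

```bash
python3 st.py
```

```text
14.125 [481.64  16.1  114.52] [-0.07 -0.12 -1.51] [ 0.012 -0.089  0.003]
```

Request:
drive_tool(dp=[[0.001,0.0057,0],[0.001,0.0057,0],[0.001,0.0057,-0.007],[0.001,0.0057,-0.014],[0.001,0.0057,-0.02]], angular=[[0,0,0],[0,0,0],[0,0,0],[0,0,0],[0,0,0]], grip=[0,0,0,0,0])

```text
time_s: 14.75
position: [481.9, 17.9, 108.3]
tcp_rot: [[-0.039, 0.999, -0.0], [0.999, 0.039, 0.0], [0.0, -0.0, -1.0]]
force: [0.4, -0.7, -1.7]
opening: 13.5
gripper_force: 60.0
```

```bash
python3 st.py
```

```text
14.85 [481.81  17.91 108.27] [-0.33 -0.26 -1.25] [-0.026 -0.056  0.037]
```

Request:
drive_tool(dp=[[0,0,-0.005],[0,0,-0.01],[0,0,-0.014],[0,0,-0.016],[0,0,-0.016]], angular=[[0,0,0],[0,0,0],[0,0,0],[0,0,0],[0,0,0]], grip=[0,0,0,0,0])

```text
time_s: 15.48
position: [481.9, 17.9, 103.7]
tcp_rot: [[-0.039, 0.999, -0.0], [0.999, 0.039, -0.0], [-0.0, -0.0, -1.0]]
force: [0.1, -0.1, -1.0]
opening: 13.3
gripper_force: 60.0
```

```bash
python3 st.py
```

```text
15.575 [481.97  17.95 103.77] [ 0.54  0.02 -0.56] [ 0.011 -0.062  0.011]
```

Request:
drive_tool(dp=[[0,0.004,0],[0,0.008,0],[-0.0005,0.012,0],[-0.0007,0.016,0],[-0.0008,0.02,0]], angular=[[0,0,0],[0,0,0],[0,0,0],[0,0,0],[0,0,0]], grip=[0,0,0,0,0])

```text
time_s: 16.2
position: [481.6, 23.5, 103.7]
tcp_rot: [[-0.039, 0.999, -0.0], [0.999, 0.039, -0.001], [-0.001, -0.0, -1.0]]
force: [0.6, -3.9, -1.9]
opening: 13.5
gripper_force: 60.0
```

```bash
python3 st.py
```

```text
16.3 [481.56  23.68 103.67] [ 0.14 -4.05 -2.07] [-0.84  -0.105 -0.062]
```

Request:
drive_tool(dp=[[0,0.012,0],[-0.0005,0.024,0],[-0.001,0.036,0],[-0.0015,0.048,0],[-0.002,0.06,0]], angular=[[0,0,0],[0,0,0],[0,0,0],[0,0,0],[0,0,0]], grip=[0,0,0,0,0])

```text
time_s: 16.92
position: [481.1, 42.3, 103.8]
tcp_rot: [[-0.04, 0.999, -0.0], [0.999, 0.04, 0.0], [0.0, -0.0, -1.0]]
force: [0.5, -3.6, -1.7]
opening: 13.3
gripper_force: 60.0
```

```bash
python3 st.py
```

```text
17.025 [481.1   42.58 103.79] [-0.4  -2.93 -1.64] [-0.661 -0.082 -0.051]
```

Steady 3–4 N with no climb, so I keep pulling.

Request:
drive_tool(dp=[[-0.0005,0.012,0],[-0.001,0.024,0],[-0.0015,0.036,0],[-0.002,0.048,0],[-0.0025,0.062,0]], angular=[[0,0,0],[0,0,0],[0,0,0],[0,0,0],[0,0,0]], grip=[0,0,0,0,0])

```text
time_s: 17.65
position: [480.3, 60.8, 103.7]
tcp_rot: [[-0.039, 0.999, -0.0], [0.999, 0.039, -0.0], [-0.0, -0.0, -1.0]]
force: [0.2, -3.6, -2.3]
opening: 13.6
gripper_force: 60.0
```

```bash
python3 st.py
python3 - <<'E'
from h import *
im,d=read_camera("side"); cv2.imwrite("pics/m5.png",cv2.resize(im[370:480,250:350],None,fx=5,fy=5,interpolation=cv2.INTER_CUBIC))
E
```

```text
17.75 [480.32  61.22 103.78] [ 0.68 -3.27 -1.94] [-0.673 -0.063 -0.039]
```

View pics/m5.png

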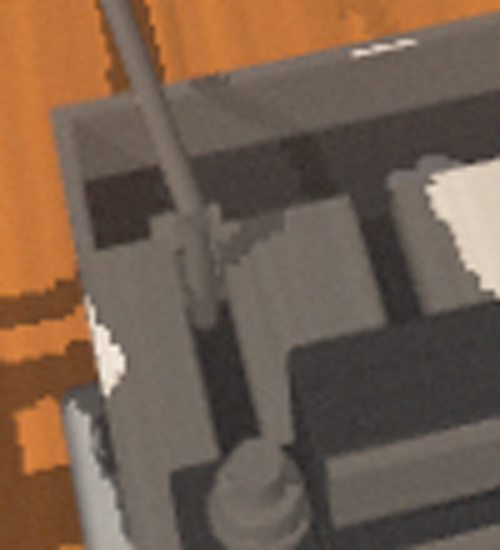

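The nut's front edge already sticks out into the trough at crop (190,225), just ahead of the hook. I need about 18 mm more.

Request:
drive_tool(dp=[[-0.0005,0.012,0],[-0.001,0.024,0],[-0.0015,0.036,0],[-0.002,0.048,0],[-0.0025,0.06,0]], angular=[[0,0,0],[0,0,0],[0,0,0],[0,0,0],[0,0,0]], grip=[0,0,0,0,0])

```text
time_s: 18.42
position: [479.7, 79.1, 103.8]
tcp_rot: [[-0.04, 0.999, 0.0], [0.999, 0.04, 0.0], [0.0, 0.0, -1.0]]
force: [-0.5, 0.1, -2.1]
opening: 13.5
gripper_force: 60.0
```

```bash
python3 st.py
python3 - <<'E'
from h import *
im,d=read_camera("side"); a=cv2.resize(im[360:480,250:350],None,fx=4,fy=4,interpolation=cv2.INTER_CUBIC)
cv2.imwrite("pics/m6.png",a)
E
```

```text
18.525 [479.67  79.35 103.84] [-0.25  0.26 -1.45] [-0.016 -0.09  -0.005]
```

View pics/m6.png

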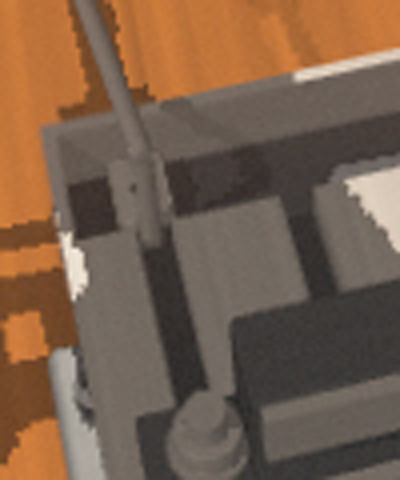

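Request:
drive_tool(dp=[[0,-0.006,0],[0,-0.006,0.02],[0,-0.006,0.08],[0,-0.006,0.18],[0,-0.006,0.22]], angular=[[0,0,0],[0,0,0],[0,0,0],[0,0,0],[0,0,0]], grip=[0,0,0,0,0])

```text
time_s: 19.2
position: [480.5, 76.9, 171.5]
tcp_rot: [[-0.039, 0.999, 0.003], [0.999, 0.039, 0.0], [0.0, 0.003, -1.0]]
force: [0.5, -0.4, -1.2]
opening: 13.5
gripper_force: 60.0
```

```bash
python3 st.py
python3 - <<'E'
from h import *
O=np.array([539.2,-147.2]); tx=np.array([.0378,-.9993]); ty=np.array([.9993,.0378])
for c in ("side","scene"):
    im,d=read_camera(c)
    if c=="side": cv2.imwrite("pics/side7.png",im); 
    for n in ("nut","stud"):
        for r in nets.landmark_of(n,c)[:3]:
            x,y=np.int32(r["xy"]); w=withd(c,[r["xy"]],[d[y,x]])[0]; q=w[:2]-O; print(c,n,r["p"],np.round(r["xy"]),np.round(w,1),"tab",np.round([q@tx,q@ty],1))
    if c=="side":
        v,u=np.mgrid[0:480,0:640]; m=(d>0)&(u>262)&(u<315)&(v>390)&(v<440); W=withd(c,np.c_[u[m],v[m]],d[m]); q=(W[:,:2]-O)@np.c_[tx,ty]
        k=(q[:,0]>-106)&(q[:,0]<-70)&(abs(q[:,1]+40)<18)&(W[:,2]<82)
        for xx in range(-106,-70,4):
            print(xx,[ (lambda z: round(float(np.median(z)),0) if len(z) else None)(W[k&(q[:,0]>=xx)&(q[:,0]<xx+4)&(q[:,1]>=yy)&(q[:,1]<yy+4),2]) for yy in range(-58,-22,4)])
E
```

```text
19.3 [480.61  76.88 171.52] [ 0.33 -0.18 -1.01] [-0.013 -0.058 -0.006]
side nut 0.61 [285. 410.] [496.2 -62.   72.5] tab [-86.8 -39.8]
side stud 0.79 [373. 434.] [ 569.6 -146.6  128.8] tab [ 0.6 30.4]
-106 [65.0, 67.0, 69.0, 75.0, 76.0, 74.0, 76.0, 63.0, 67.0]
-102 [62.0, 62.0, 71.0, 74.0, 73.0, 73.0, 72.0, 62.0, 62.0]
-98 [63.0, 62.0, 62.0, 73.0, 73.0, 73.0, 73.0, 62.0, 62.0]
-94 [62.0, 62.0, 71.0, 73.0, 73.0, 73.0, 73.0, 62.0, 62.0]
-90 [62.0, 63.0, 63.0, 72.0, 73.0, 73.0, 73.0, 62.0, 62.0]
-86 [None, None, 73.0, 73.0, 71.0, 71.0, 72.0, None, None]
-82 [None, None, 74.0, 71.0, 63.0, 66.0, 71.0, None, None]
-78 [None, None, None, 61.0, 63.0, 62.0, 63.0, None, None]
-74 [None, None, None, 62.0, 62.0, 63.0, None, None, None]
scene stud 0.41 [212. 181.] [589.5 -85.2  85.5] tab [-60.1  52.6]
```

The nut lies entirely in the trough, at table x from about -102 to -81. Now I return the pick.

Request:
drive_tool(dp=[[0.04,0.17,0],[0.08,0.34,0],[0.12,0.51,0],[0.16,0.68,0],[0.192,0.744,0]], angular=[[0,0,0.08],[0,0,0.16],[0,0,0.24],[0,0,0.32],[0,0,0.391]], grip=[0,0,0,0,0])

```text
time_s: 20.23
position: [536.3, 304.0, 169.1]
tcp_rot: [[-0.345, 0.938, -0.001], [0.938, 0.345, 0.002], [0.002, -0.001, -1.0]]
force: [-0.1, -0.4, -1.2]
opening: 13.5
gripper_force: 60.0
```

Request:
drive_tool(dp=[[0,0,0],[0,0,-0.1],[0,0,-0.2],[0,0,-0.25],[0,0,-0.25]], angular=[[0,0,0],[0,0,0],[0,0,0],[0,0,0],[0,0,0]], grip=[0,0,0,0,0])

```text
time_s: 20.85
position: [536.7, 298.7, 93.8]
tcp_rot: [[-0.339, 0.941, -0.002], [0.941, 0.339, -0.002], [-0.001, -0.002, -1.0]]
force: [-0.6, 0.4, -0.8]
opening: 13.6
gripper_force: 60.0
```

```bash
python3 st.py
python3 - <<'E'
from h import *
s=get_state(); R=np.array(s["tcp_rot"]); print(np.round(R,4).tolist(), "yaw",np.degrees(np.arctan2(R[1,0],R[0,0])))
im,d=read_camera("wrist"); hsv=im.astype(int); b,g,r=hsv[...,0],hsv[...,1],hsv[...,2]
v,u=np.mgrid[0:480,0:640]; m=(d>0)&(r>150)&(r-b>50)&(g>130)
W=withd("wrist",np.c_[u[m],v[m]],d[m],s); t=(W[:,:2]-s["position"][:2])@-R[:2,0]
for a in range(-80,70,10):
    k=(t>=a)&(t<a+10)&(W[:,2]>60)
    if k.sum()>5: print(a,k.sum(),np.round(np.median(W[k,2]),1))
E
```

```text
20.95 [537.21 299.39  94.78] [ 0.05  0.08 -0.74] [ 0.007 -0.105  0.   ]
[[-0.3391, 0.9408, 0.0009], [0.9408, 0.3391, 0.0005], [0.0002, 0.0011, -1.0]] yaw 109.82057614857436
-70 1141 105.0
-60 1217 105.1
-50 1132 105.1
-40 1264 105.2
-30 1342 105.3
-20 943 105.1
-10 849 105.1
0 658 105.1
10 275 105.1
40 6 105.2
50 86 104.8
```

Request:
drive_tool(dp=[[0.0037,0.0027,-0.03],[0.0037,0.0027,-0.07],[0.0037,0.0027,-0.1],[0.0037,0.0027,-0.113],[0.0037,0.0027,-0.116]], angular=[[0,0,0],[0,0,0],[0,0,0],[0,0,0],[0,0,0]], grip=[0,0,0,0,0])

```text
time_s: 21.62
position: [538.3, 300.8, 59.7]
tcp_rot: [[-0.34, 0.941, -0.0], [0.941, 0.34, -0.0], [0.0, -0.0, -1.0]]
force: [0.3, 0.3, -1.5]
opening: 13.6
gripper_force: 60.0
```

```bash
python3 st.py
```

```text
21.725 [538.31 300.88  59.83] [ 0.13  0.06 -1.14] [-0.004 -0.088  0.004]
```

Request:
drive_tool(dp=[[0,0,-0.0005],[0,0,-0.0005],[0,0,-0.0005],[0,0,-0.0005],[0,0,-0.0005]], angular=[[0,0,0],[0,0,0],[0,0,0],[0,0,0],[0,0,0]], grip=[0,0.2,0.4,0.6,0.7])

```text
time_s: 22.35
position: [538.4, 300.8, 59.9]
tcp_rot: [[-0.34, 0.941, 0.0], [0.941, 0.34, 0.0], [0.0, 0.0, -1.0]]
force: [0.8, -0.6, 0.2]
opening: 43.6
gripper_force: 0.0
```

Request:
drive_tool(dp=[[0,0,0],[0,0,0.02],[0,0,0.12],[0.01,-0.03,0.3],[0.055,-0.17,0.47]], angular=[[0,0,0],[0,0,0],[0,0,0],[0,0,0],[0,0,0]], grip=[0.7,0.7,0.7,0.7,0.7])

```text
time_s: 22.98
position: [552.9, 255.5, 199.5]
tcp_rot: [[-0.345, 0.939, 0.0], [0.939, 0.345, 0.003], [0.002, 0.001, -1.0]]
force: [1.8, 0.5, 0.4]
opening: 61.5
gripper_force: 0.0
```

Request:
drive_tool(dp=[[0,0,0],[0,0,0],[0,0,0],[0,0,0]], angular=[[0,0,0],[0,0,0],[0,0,0],[0,0,0]], grip=[0.7,0.7,0.7,0.7])

```text
time_s: 23.48
position: [552.8, 253.6, 195.9]
tcp_rot: [[-0.341, 0.94, -0.002], [0.94, 0.341, -0.0], [0.0, -0.002, -1.0]]
force: [-0.1, 0.5, 0.4]
opening: 61.3
gripper_force: 0.0
```

```bash
python3 st.py
python3 - <<'E'
from h import *
s=get_state(); im,d=read_camera("wrist")
b,g,r=[im[...,i].astype(int) for i in range(3)]
v,u=np.mgrid[0:480,0:640]; m=(d>0)&(r>150)&(r-b>50)&(g>130)&(u>260)&(u<380)
W=withd("wrist",np.c_[u[m],v[m]],d[m],s); k=(W[:,2]>60)&(W[:,2]<80); q=W[k]
L=cv2.fitLine(q[:,:2].astype(np.float32),cv2.DIST_HUBER,0,.01,.01).ravel(); print(L,np.percentile(q[:,2],[5,50,95]))
t=(q[:,:2]-[534.6,311])@[.336,-.942]; print("handle extent",t.min(),t.max())
for a in range(-60,60,20): print(a,np.median(q[(t>=a)&(t<a+20),2]))
sd,_=read_camera("side"); o=np.vstack([cv2.resize(im,(400,300)),cv2.resize(sd,(400,300))]); cv2.imwrite("pics/end.png",np.hstack([cv2.resize(im[:380,150:500],(390,424)),cv2.resize(sd[340:480,220:420],(400,280)).repeat(1,0) if 0 else cv2.copyMakeBorder(cv2.resize(sd[340:480,220:420],(400,280)),0,144,0,0,cv2.BORDER_CONSTANT)]))
E
```

```text
23.575 [553.04 253.47 196.09] [-0.27  0.02  0.15] [-0.008 -0.11   0.016]
[ 3.4111610e-01 -9.4002116e-01  5.3548645e+02  3.0934369e+02] [67.74831944 69.05517647 70.2263337 ]
handle extent -57.056223714415545 133.3354006363387
-60 69.01148073077098
-40 69.11615050723776
-20 69.12666939728439
0 69.06887620866183
20 69.15273524889383
40 69.0462458754007
```

View pics/end.png

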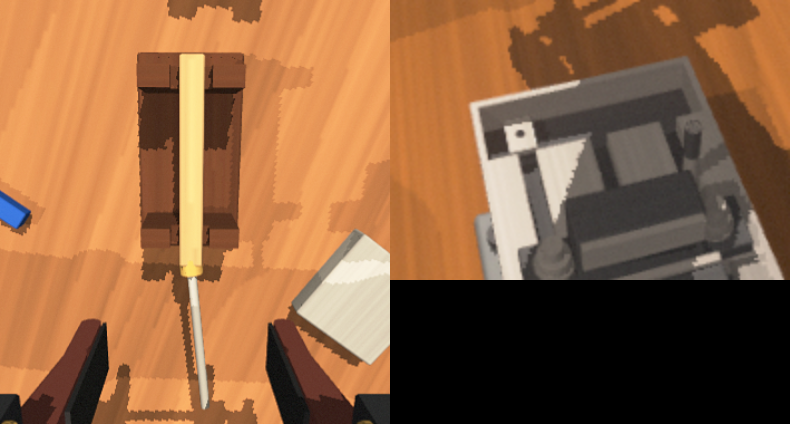

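The pick lies level in its rest (left panel, handle at (192,160)). The nut lies in the trough (right panel, (520,135)), and the stud stands where it was. Handing in.

```bash
python3 -c "
from bench import manip; print(manip.sign_off())"
```

```text
the job is handed in; nothing more can be done
None
```

I drew the nut out into the trough, put the pick back level in its wooden rest, left the stud standing in its slot, and handed the job in at about 24 s of the 64 s allowed.

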